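# Feel for the empty crate cell and rack the clay block

## Robot

A 6-joint arm with a two-finger parallel gripper is mounted at the origin on the work surface. World frame = base frame: x ahead of the robot, y to its left, z up, the work surface at z = 0. Lengths are in m, angles in rad, forces in N, time in s.
With the tool pointing down it reaches from about 0.3 to 0.775 m from the base axis. Payload 14.6 kg.
Tool frame: the origin (TCP) lies at the very end of the fingers, on their centre line; the grasp point (between the pads) lies 19 mm behind it; z points along the fingers, y is the line along which they close (so a half turn about z gives the same grasp; the last joint's range is limited). The gripper opens to 94 mm and grips with 3 to 60 N. Pads are 16 mm wide; open, the fingers measure 119 mm over their backs; the gripper's body (75 mm by 177 mm) begins 78 mm behind the grasp point.
Start: joints at [-1.168, 0.3, 1.521, -0, 1.321, -0.067], TCP at [0.249, -0.49, 0.205] pointing down, gripper open.
Joint ranges: [-3.03, 3.03], [-0.79, 2.21], [0.23, 2.52], [-1.04, 4.18], [0, 3.07], [-2.55, 2.55]. Speed limits (rad/s): [2.22, 2.22, 2.57, 3.14, 3.14, 3.14].

## Interface

Orientations are given as [roll, pitch, yaw] about the fixed x, y, z axes, in that order (R = Rz(yaw) Ry(pitch) Rx(roll)).
In Python, from station import ctrl gives the robot as it stands.
- The arm moves only by the tool move_arm, never from a script. Its argument "increments" is a list of rows, each a list of 7 numbers: the opening, from 0 (shut) to 1 (fully open), then the shift along the tool's x, y, z in units of 50 mm (1.0 is 50 mm), then the turn, a rotation vector about the tool's x, y, z in rad. In form: [[claw, tx, ty, tz, rx, ry, rz], ...]. A call has 1 to 20 rows; each row shifts and turns the commanded pose from where the row before left it, along the tool's axes as they then stand; what a row does not reach is not made up. A row lasts 1/10 s, in which the tool goes at most 50 mm and 8.59 degrees, less where a joint would pass 70% of its speed; a pose out of reach is approached as far as the arm can. A call is refused whole if a number of a shift passes 1 or a number of a turn 0.15, either way. A call with a gripper value outside its range is refused whole. The fingers move at their own pace and stop on an object; "force" is the grip in N (left out, the last holds). Time passes only in rows, so rows that do not move let the fingers close. It gives the time, the measured TCP pose, the force, the opening and the grip force at its end, in the units of the state.
- ctrl.get_obs(): the state, without advancing time (a new reading comes with each control period).
- ctrl.camera(name): name is "side" or "top" or "wrist"; returns a dict with "color" (400x640x3 uint8, blue, green, red), "K" (3x3 intrinsics, pixels), "pose" (4x4, takes a point from camera to world coordinates); the wrist camera has in their place "tool_from_camera" (4x4, takes a point from camera to tool coordinates, whose origin is the TCP and whose axes are the flange's). Camera axes: x right, y down, z forward; pixel columns grow to the right and rows downward; lengths in m; the calibration is good to about 2 mm. A picture is of the moment at which its call begins: read the wrist's pose just before it. There is no depth.
- ctrl.hand_in(): hands the job in; it is judged then, once.
Trained networks look in a picture, given as the dict that the camera call returned (one of the last four; its "shot" number tells which), for a name from the list of things; names that differ only in an ending like _2 or _b are one class to them, and where a whole thing is asked for, a point or a joint stands for the part that bears it (a point fixed in the world has none). Each returns a list of dicts, best first, with "conf" (0 to 1); they miss things now and then, are a little off and sometimes report something else, mostly with a low value. They report only what shows in the picture. A call takes as long as a camera call. They do not tell look-alikes from the thing itself.
- ctrl.cut_out(name, picture): "mask" (400x640 bool, what is visible of it) and "centre" ([row, column] in pixels, amid what is visible of it).
The state is a dict: "time_s": time; "qpos": joint angles; "joint_vel": joint speeds; "tau": joint torques, N m; "ee_pos": TCP position; "eef_rot": TCP orientation; "force": force on the tool from outside, world axes, zero at the start; "moment": the same for the moment, N m; "grip_width": finger opening in m; "grip_force": force on a finger pad.
Only numpy, scipy, OpenCV 4.12 (cv2) and the standard library are available. Lean on these libraries where they do the work, as an engineer would, in place of code of your own. Each camera call takes 0.05 s, during which the arm holds its last target. There are 200 camera calls.

## Task

One cell of the covered crate is still empty: before you move the clay block, feel for that cell by pressing gently on the covers with the shut fingers until one pair of leaves gives way into the cell. Then slide the block by its end out from under the low shelf until it is clear and let go of it on the bench, take it again by its middle, and lower it (do not drop it) through the cover of the empty cell until it stands upright on the cell's floor. Leave the cup and the stack of small tiles beside them where they are.

Things in the scene. Friction and masses are not known exactly. Their poses are not given: they have to be found in the camera images.
- block_center (a point): Centre of the loose plain terracotta block, 180 long x 46 wide x 66 mm high, 0.5 to 0.7 kg, at first lying on the bench with one end (about 70 to 85 mm of it) sticking out of the mouth of the low shelf. x runs along its length, y across, z up; the centre is 33 mm above its underside.
- shelf: Fixed low dark wooden shelf with tiles stacked on it. Origin: on the bench, in the middle of its mouth. Its x axis points into the shelf, so -x is the way out. Passage 140 mm wide, 80 high, 140 deep; board's top 95 mm above the bench, tiles on it from 54 mm behind the mouth, up to 143 mm high.
- crate: Fixed wooden crate, 208 (x) x 273 (y) x 48 mm high (rim). Origin: centre of its underside, on the bench. Four cells side by side, each 192 long (x) x 62 mm wide, floor 8 mm above the bench. Three, in any order, hold a hidden clay bar with its top 8 mm below the rim; one is empty but for a 5 mm cork slip, so the block home there has its underside 13 mm above the bench, 31 mm standing above the rim.
- cell0 (a point): Middle of the cover of cell 0 of the crate, at rim height (48 mm above the bench); x along the cell, z up. Cell 0 is at the crate's +y end, cell 3 at its -y end; 67 mm apart. All four covers look the same.
- cell1 (a point): Middle of the cover of cell 1 of the crate, at rim height (48 mm above the bench); x along the cell, z up. Cell 0 is at the crate's +y end, cell 3 at its -y end; 67 mm apart. All four covers look the same.
- cell2 (a point): Middle of the cover of cell 2 of the crate, at rim height (48 mm above the bench); x along the cell, z up. Cell 0 is at the crate's +y end, cell 3 at its -y end; 67 mm apart. All four covers look the same.
- cell3 (a point): Middle of the cover of cell 3 of the crate, at rim height (48 mm above the bench); x along the cell, z up. Cell 0 is at the crate's +y end, cell 3 at its -y end; 67 mm apart. All four covers look the same.
- cover0a (a joint): Angle (rad) of the +y leaf of the slick white plastic cover of cell 0: 0 shut and level, grows as it is pushed down into the cell, to 1.5. The two leaves (each 30 x 189 x 3 mm) are hinged on the cell's long sides, meet along its middle line, and spring back up behind a finger. Over the empty cell a pair gives way under about 1 to 2 N; over a stored bar it stops after some 5 mm (0.2 rad).
- cover0b (a joint): Angle (rad) of the -y leaf of the slick white plastic cover of cell 0: 0 shut and level, grows as it is pushed down into the cell, to 1.5. The two leaves (each 30 x 189 x 3 mm) are hinged on the cell's long sides, meet along its middle line, and spring back up behind a finger. Over the empty cell a pair gives way under about 1 to 2 N; over a stored bar it stops after some 5 mm (0.2 rad).
- cover1a (a joint): Angle (rad) of the +y leaf of the slick white plastic cover of cell 1: 0 shut and level, grows as it is pushed down into the cell, to 1.5. The two leaves (each 30 x 189 x 3 mm) are hinged on the cell's long sides, meet along its middle line, and spring back up behind a finger. Over the empty cell a pair gives way under about 1 to 2 N; over a stored bar it stops after some 5 mm (0.2 rad).
- cover1b (a joint): Angle (rad) of the -y leaf of the slick white plastic cover of cell 1: 0 shut and level, grows as it is pushed down into the cell, to 1.5. The two leaves (each 30 x 189 x 3 mm) are hinged on the cell's long sides, meet along its middle line, and spring back up behind a finger. Over the empty cell a pair gives way under about 1 to 2 N; over a stored bar it stops after some 5 mm (0.2 rad).
- cover2a (a joint): Angle (rad) of the +y leaf of the slick white plastic cover of cell 2: 0 shut and level, grows as it is pushed down into the cell, to 1.5. The two leaves (each 30 x 189 x 3 mm) are hinged on the cell's long sides, meet along its middle line, and spring back up behind a finger. Over the empty cell a pair gives way under about 1 to 2 N; over a stored bar it stops after some 5 mm (0.2 rad).
- cover2b (a joint): Angle (rad) of the -y leaf of the slick white plastic cover of cell 2: 0 shut and level, grows as it is pushed down into the cell, to 1.5. The two leaves (each 30 x 189 x 3 mm) are hinged on the cell's long sides, meet along its middle line, and spring back up behind a finger. Over the empty cell a pair gives way under about 1 to 2 N; over a stored bar it stops after some 5 mm (0.2 rad).
- cover3a (a joint): Angle (rad) of the +y leaf of the slick white plastic cover of cell 3: 0 shut and level, grows as it is pushed down into the cell, to 1.5. The two leaves (each 30 x 189 x 3 mm) are hinged on the cell's long sides, meet along its middle line, and spring back up behind a finger. Over the empty cell a pair gives way under about 1 to 2 N; over a stored bar it stops after some 5 mm (0.2 rad).
- cover3b (a joint): Angle (rad) of the -y leaf of the slick white plastic cover of cell 3: 0 shut and level, grows as it is pushed down into the cell, to 1.5. The two leaves (each 30 x 189 x 3 mm) are hinged on the cell's long sides, meet along its middle line, and spring back up behind a finger. Over the empty cell a pair gives way under about 1 to 2 N; over a stored bar it stops after some 5 mm (0.2 rad).
- mug: White cup, 72 mm across, 85 mm high, standing between crate and shelf; a bystander. Origin at its underside.
- small_tiles: Stack of 65 mm square tiles, 36 mm high, between crate and shelf farther back; a bystander. Origin at its underside.
Not all that is in view belongs to the job. What is shaped like the part that bears block_center but blue, pink or yellow is not meant.

How it is judged:
By the outcome, as a careful person would: the job done as asked, in the order asked, and still so for the second after the job is handed in, with the robot touching nothing.
It also fails if it takes over 72 s, if anything falls off the work surface, if the arm or the gripper's body presses on something with over 40 N, if the wrist force passes 120 N, or if a joint passes its speed limit or range.

## Working session

There is one attempt and no reset: what is moved stays moved. The work goes in short steps, Python scripts to look and compute and a tool call to move; the robot and the scene stay as the last step left them, time stands still between calls to the robot, and variables do not carry over. Pictures are saved under pics/ and viewed, at most 10 in all, crops included, and the job is handed in when it is done.

Besides the shell and the picture viewer there is one more tool, called after ">>>" as name([rows], argument=value, ...), one row to a line, values as JSON. move_arm: Moves the arm, as the interface text tells. Its arguments: {"type":"object","properties":{"increments":{"type":"array","items":{"type":"array","items":{"type":"number"}}},"force":{"type":"number"}},"required":["increments"]}

```bash
mkdir -p pics; cat > h.py <<'E'
import numpy as np, cv2
from station import ctrl
from scipy.spatial.transform import Rotation as R
def onplane(c,px,z,P=None):
    P=c["pose"] if P is None else P
    d=P[:3,:3]@np.linalg.solve(c["K"],[px[0],px[1],1.]); o=P[:3,3]
    return o+d*(z-o[2])/d[2]
def proj(c,X,P=None):
    P=c["pose"] if P is None else P
    q=c["K"]@(P[:3,:3].T@(np.asarray(X)-P[:3,3])); return q[:2]/q[2]
def tri(cs,pxs):
    A=np.zeros((3,3));b=np.zeros(3)
    for c,p in zip(cs,pxs):
        d=c["pose"][:3,:3]@np.linalg.solve(c["K"],[p[0],p[1],1.]);d/=np.linalg.norm(d)
        M=np.eye(3)-np.outer(d,d);A+=M;b+=M@c["pose"][:3,3]
    return np.linalg.solve(A,b)
E
python3 - <<'E'
from h import *
for n in ("top","side"):
    c=ctrl.camera(n); cv2.imwrite(f"pics/{n}1.png",c["color"]); print(n,c["pose"][:3].round(3).tolist(),c["K"][0,0])
    for t in ("block_center","shelf","crate","cover0a","mug","small_tiles"):
        for d in ctrl.cut_out(t,c)[:8]:
            m=d["mask"].astype(np.uint8); r=cv2.minAreaRect(cv2.findNonZero(m))
            print(t,round(d["conf"],2),np.round(d["centre"][::-1]),m.sum(),cv2.boxPoints(r).round().tolist())
o=ctrl.get_obs();print(o["ee_pos"],o["eef_rot"],o["force"],o["time_s"])
E
```

```text
top [[0.008, -0.987, 0.16, 0.223], [-1.0, -0.008, 0.0, 0.095], [0.001, -0.16, -0.987, 1.792]] 486.135072125581
block_center 0.93 [183. 244.] 910 [[159.0, 258.0], [195.0, 217.0], [209.0, 229.0], [173.0, 270.0]]
block_center 0.83 [286. 167.] 386 [[277.0, 182.0], [279.0, 156.0], [293.0, 157.0], [292.0, 183.0]]
block_center 0.77 [407. 246.] 499 [[374.0, 245.0], [425.0, 235.0], [428.0, 248.0], [376.0, 258.0]]
block_center 0.76 [264. 254.] 700 [[245.0, 237.0], [256.0, 227.0], [290.0, 265.0], [279.0, 275.0]]
block_center 0.65 [226. 142.] 631 [[210.0, 125.0], [221.0, 118.0], [247.0, 162.0], [236.0, 168.0]]
shelf 0.68 [286. 138.] 2079 [[260.0, 160.0], [261.0, 115.0], [313.0, 116.0], [312.0, 161.0]]
crate 0.67 [405. 176.] 4347 [[365.0, 203.0], [368.0, 145.0], [445.0, 150.0], [441.0, 208.0]]
cover0a 0.58 [375. 173.] 421 [[368.0, 199.0], [371.0, 149.0], [379.0, 149.0], [376.0, 199.0]]
cover0a 0.42 [404. 179.] 4374 [[364.0, 203.0], [368.0, 145.0], [445.0, 151.0], [441.0, 208.0]]
cover0a 0.18 [382. 171.] 398 [[377.0, 199.0], [379.0, 150.0], [387.0, 150.0], [385.0, 199.0]]
mug 0.66 [328. 186.] 340 
[... 574 characters left out ...]
0]]
block_center 0.34 [388. 258.] 3935 [[340.0, 234.0], [412.0, 210.0], [436.0, 280.0], [364.0, 304.0]]
shelf 0.67 [350. 170.] 1652 [[321.0, 166.0], [342.0, 136.0], [390.0, 169.0], [369.0, 199.0]]
crate 0.71 [388. 258.] 3877 [[337.0, 241.0], [394.0, 207.0], [436.0, 277.0], [378.0, 311.0]]
crate 0.56 [374. 225.] 243 [[352.0, 231.0], [388.0, 221.0], [390.0, 227.0], [354.0, 237.0]]
cover0a 0.69 [370. 228.] 234 [[351.0, 231.0], [387.0, 220.0], [389.0, 226.0], [353.0, 238.0]]
small_tiles 0.79 [374. 205.] 334 [[364.0, 201.0], [383.0, 192.0], [391.0, 210.0], [372.0, 218.0]]
[ 0.24896973 -0.49040547  0.20546684] [3.14156536e+00 7.00068790e-06 4.69760514e-01] [-0.19921945 -0.37338865  0.21010088] 0.7
```

View pics/top1.png

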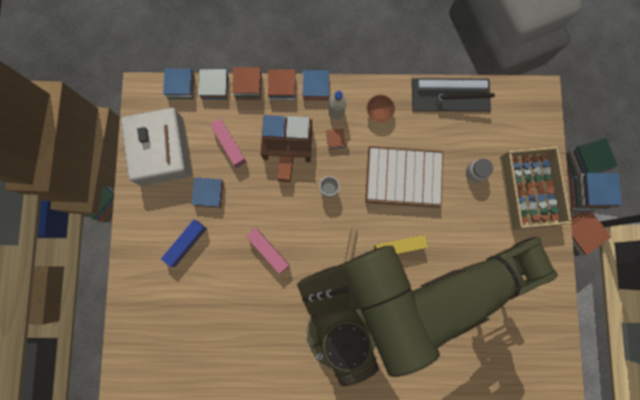

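View pics/side1.png

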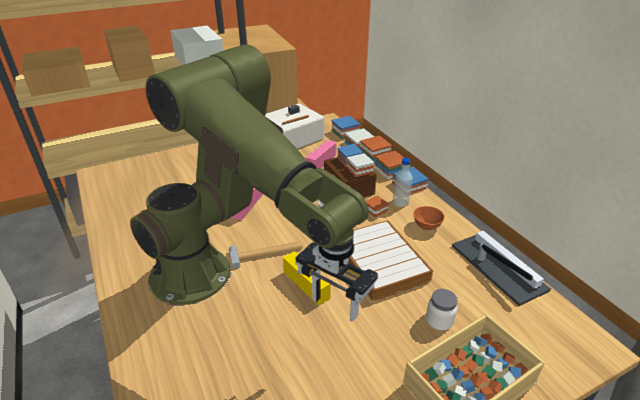

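The top view shows five candidates. Terracotta is at (286,167), poking out of the shelf mouth. Pink is at (264,254) and (226,142), blue at (183,244), and yellow at (407,246). Only the terracotta one has the right colour and sits in the shelf mouth. I'll confirm that in a crop and measure.

```bash
python3 - <<'E'
from h import *
c=ctrl.camera("top"); s=ctrl.camera("side")
im=cv2.resize(c["color"][100:220,245:455],None,fx=3.8,fy=3.8,interpolation=cv2.INTER_CUBIC); cv2.imwrite("pics/crop1.png",im)
def rect(t,z,k=0):
    d=ctrl.cut_out(t,c)
    for x in d:
        m=x["mask"].astype(np.uint8); r=cv2.boxPoints(cv2.minAreaRect(cv2.findNonZero(m)))
        if t!="block_center" or abs(x["centre"][1]-286)<12: break
    print(t,[onplane(c,p,z)[:2].round(3).tolist() for p in r],onplane(c,x["centre"][::-1],z).round(3)); return x
rect("block_center",.066);rect("shelf",.12);rect("crate",.048);rect("mug",.085);x=rect("small_tiles",.036)
y=ctrl.cut_out("small_tiles",s)[0]; print("tri tiles",tri([c,s],[x["centre"][::-1],y["centre"][::-1]]))
x=rect("crate",.048);y=ctrl.cut_out("crate",s)[0]; print("tri crate",tri([c,s],[x["centre"][::-1],y["centre"][::-1]]))
E
```

```text
block_center [[0.534, 0.238], [0.629, 0.23], [0.623, 0.179], [0.529, 0.188]] [0.582 0.208 0.066]
shelf [[0.6, 0.295], [0.764, 0.292], [0.757, 0.109], [0.593, 0.115]] [0.688 0.203 0.12 ]
crate [[0.459, -0.078], [0.674, -0.095], [0.655, -0.38], [0.442, -0.358]] [ 0.563 -0.237  0.048]
mug [[0.514, 0.096], [0.562, 0.05], [0.513, 0.002], [0.466, 0.048]] [0.517 0.036 0.085]
small_tiles [[0.734, 0.063], [0.743, -0.005], [0.667, -0.014], [0.658, 0.053]] [0.703 0.033 0.036]
tri tiles [0.70585824 0.03372404 0.01839608]
crate [[0.459, -0.078], [0.674, -0.095], [0.655, -0.38], [0.442, -0.358]] [ 0.563 -0.237  0.048]
tri crate [ 0.57292557 -0.24383031  0.02298799]
```

View pics/crop1.png

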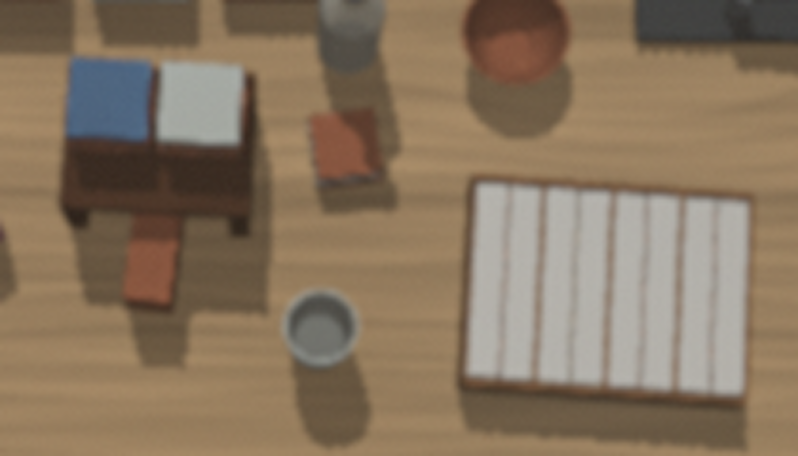

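The crop confirms it: the plain terracotta block sticks out of the shelf mouth at about (286,167) in the top image. The crate is at about (0.56,-0.23) with yaw about -0.07. Next I move above the crate with the fingers shut.

>>> move_arm([
  [0,0,0,-0.3,0,0,0.135],
  [0,0,0,-0.3,0,0,0.135],
  [0,0,0,-0.3,0,0,0.135],
  [0,0,0,-0.3,0,0,0.135],
  [0,0.5,-0.69,0,0,0,0],
  [0,0.5,-0.69,0,0,0,0],
  [0,0.5,-0.69,0,0,0,0],
  [0,0.5,-0.69,0,0,0,0],
  [0,0.5,-0.69,0,0,0,0],
  [0,0.5,-0.69,0,0,0,0],
  [0,0.5,-0.69,0,0,0,0],
  [0,0.5,-0.69,0,0,0,0],
  [0,0,0,0,0,0,0],
], force=20)

```text
time_s: 2.5
ee_pos: [0.47, -0.2258, 0.2653]
eef_rot: [-3.141, -0.0, -0.066]
force: [-0.0, -0.4, 0.3]
grip_width: 0.0002
grip_force: 0.0
```

```bash
cat >> h.py <<'E'
def wrist():
    o=ctrl.get_obs(); c=ctrl.camera("wrist")
    T=np.eye(4);T[:3,:3]=R.from_euler("xyz",o["eef_rot"]).as_matrix();T[:3,3]=o["ee_pos"]
    c["pose"]=T@c["tool_from_camera"]; return c
E
python3 - <<'E'
from h import *
c=wrist(); cv2.imwrite("pics/w1.png",c["color"]); np.savez("w1",K=c["K"],pose=c["pose"])
print(c["tool_from_camera"].round(3).tolist(), c["K"][0,0])
o=ctrl.get_obs();print(o["ee_pos"],o["eef_rot"],o["force"],o["time_s"],o["grip_width"])
E
```

```text
[[0.0, -0.966, -0.259, 0.076], [1.0, 0.0, 0.0, 0.0], [0.0, -0.259, 0.966, -0.178], [0.0, 0.0, 0.0, 1.0]] 275.3646353214583
[ 0.46879217 -0.22754691  0.26531398] [-3.14146383e+00  1.98785947e-04 -6.68240291e-02] [ 0.91231661 -0.9340717  -0.55209565] 2.55 0.0003877608999958721
```

View pics/w1.png

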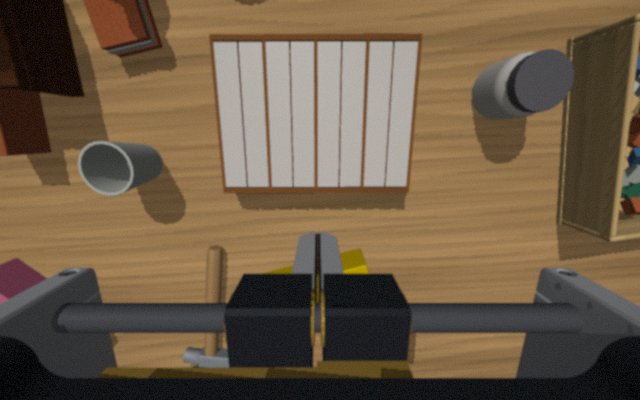

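```bash
python3 - <<'E'
from h import *
w=np.load("w1.npz"); im=cv2.imread("pics/w1.png")
g=cv2.inRange(im,(150,150,150),(255,255,255)); g[:30]=0;g[200:]=0;g[:,:205]=0;g[:,425:]=0
P=[]
n,l,st,ct=cv2.connectedComponentsWithStats(cv2.morphologyEx(g,cv2.MORPH_CLOSE,np.ones((3,15))))
k=1+np.argmax(st[1:,4]); print(st[k])
cs=cv2.approxPolyDP(cv2.convexHull(cv2.findNonZero((l==k).astype(np.uint8))),8,True)[:,0]
q=np.array([onplane(w,p,.048) for p in cs]); print(cs.tolist(),q.round(4).tolist())
q2=np.array([onplane(w,p,.048) for p in [(210,35),(421,35),(409,191),(223,191)]]);print(q2.round(4).tolist(),q2.mean(0))
E
```

```text
[  214    42   203   144 27418]
[[416, 42], [404, 185], [227, 185], [215, 43]] [[0.6494, -0.3647, 0.048], [0.4639, -0.3523, 0.048], [0.4807, -0.095, 0.048], [0.6652, -0.1073, 0.048]]
[[0.6746, -0.1025, 0.048], [0.657, -0.3709, 0.048], [0.4544, -0.3598, 0.048], [0.4722, -0.0878, 0.048]] [ 0.5645816 -0.230219   0.048    ]
```

>>> move_arm([
  [0,0.64,-0.25,0.7,0,0,0],
  [0,0.64,-0.25,0.7,0,0,0],
  [0,0.64,-0.25,0.7,0,0,0],
  [0,0,0,0.7,0,0,0],
  [0,0,0,0.7,0,0,0],
  [0,0,0,0.6,0,0,0],
  [0,0,0,0,0,0,0],
  [0,0,0,0.1,0,0,0],
  [0,0,0,0.07,0,0,0],
  [0,0,0,0.07,0,0,0],
  [0,0,0,0,0,0,0],
])

```text
time_s: 3.65
ee_pos: [0.5664, -0.1986, 0.0489]
eef_rot: [3.141, -0.001, -0.07]
force: [-0.3, -0.2, -0.8]
grip_width: 0.0006
grip_force: 0.0
```

>>> move_arm([
  [0,0,0,0.06,0,0,0],
  [0,0,0,0.06,0,0,0],
  [0,0,0,0.06,0,0,0],
  [0,0,0,0,0,0,0],
])

```text
time_s: 4.05
ee_pos: [0.5661, -0.1983, 0.039]
eef_rot: [-3.141, 0.001, -0.07]
force: [0.1, -0.3, 0.3]
grip_width: 0.0008
grip_force: 0.4
```

```bash
python3 - <<'E'
from h import *
for i in range(3):
    o=ctrl.get_obs();print(o["ee_pos"],o["force"]); ctrl.camera("wrist")
E
```

```text
[ 0.56606361 -0.19832243  0.03896849] [ 0.10433298 -0.33458719  0.27986741]
[ 0.56613822 -0.19837122  0.03922489] [-0.05671578  0.44189141  0.92423434]
[ 0.566219   -0.19839551  0.03937829] [-0.10079686 -1.2807723   0.96268316]
```

Not stopped yet, so a little deeper: 10 mm more in small steps.

>>> move_arm([
  [0,0,0,0.05,0,0,0],
  [0,0,0,0.05,0,0,0],
  [0,0,0,0,0,0,0],
])

```text
time_s: 4.5
ee_pos: [0.5661, -0.1984, 0.034]
eef_rot: [-3.141, 0.0, -0.07]
force: [-0.0, 0.2, 0.6]
grip_width: 0.0007
grip_force: 0.4
```

```bash
python3 - <<'E'
from h import *
f=[]
for i in range(3):
    o=ctrl.get_obs();f.append(o["force"]); c=wrist()
print(o["ee_pos"],np.mean(f,0)); cv2.imwrite("pics/w2.png",c["color"])
E
```

```text
[ 0.56618647 -0.19841988  0.03434746] [-0.31822532  0.42783551  0.47728717]
```

View pics/w2.png

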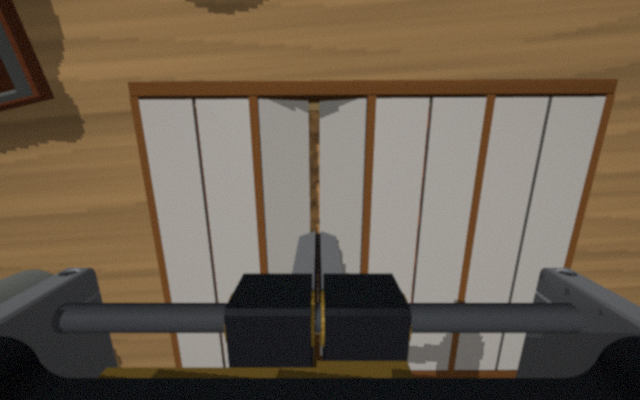

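In the wrist view both leaves of cell 1 tilt down, with an open gap at (315,150). The tip is already below where a bar would stop it. One deeper press to make sure, then up.

>>> move_arm([
  [0,0,0,0.1,0,0,0],
  [0,0,0,0.1,0,0,0],
  [0,0,0,0.05,0,0,0],
  [0,0,0,0,0,0,0],
])

```text
time_s: 5.05
ee_pos: [0.566, -0.1983, 0.0213]
eef_rot: [-3.141, 0.001, -0.07]
force: [-0.1, 0.6, 0.5]
grip_width: 0.0003
grip_force: 0.6
```

>>> move_arm([
  [0,0,0,-0.3,0,0,0],
  [0,0,0,-0.5,0,0,0],
  [0,0,0,-0.7,0,0,0],
  [0,0,0,-0.7,0,0,0],
  [0,-0.23,-0.7,-0.7,0,0,0],
  [0,-0.23,-0.8,-0.7,0,0,0],
  [0.5,-0.23,-0.8,-0.7,0,0,0],
  [0.8,-0.23,-0.8,-0.6,0,0,0],
  [1,-0.23,-0.8,0,0,0,0],
  [1,-0.23,-0.8,0,0,0,0],
  [1,-0.23,-0.8,0,0,0,0],
  [1,-0.23,-0.8,0,0,0,0],
  [1,-0.23,-0.8,0,0,0,0],
  [1,-0.23,-0.8,0,0,0,0],
  [1,0,0,0,0,0,0],
])

```text
time_s: 6.55
ee_pos: [0.4797, 0.199, 0.2612]
eef_rot: [-3.141, -0.001, -0.066]
force: [-0.1, -1.1, 1.2]
grip_width: 0.0694
grip_force: 0.0
```

```bash
python3 - <<'E'
from h import *
c=wrist(); cv2.imwrite("pics/w3.png",c["color"]); np.savez("w3",K=c["K"],pose=c["pose"])
for n in ("block_center","mug"):
  for d in ctrl.cut_out(n,c)[:3]:
    m=d["mask"].astype(np.uint8); h=cv2.approxPolyDP(cv2.convexHull(cv2.findNonZero(m)),4,True)[:,0]
    print(n,d["conf"],d["centre"],h.tolist(),[onplane(c,p,.066)[:2].round(4).tolist() for p in h])
o=ctrl.get_obs();print(o["ee_pos"],o["eef_rot"],o["time_s"],o["grip_width"])
E
```

```text
block_center 0.84 [292.4, 284.1] [[316, 351], [251, 301], [268, 258], [318, 300], [332, 335]] [[0.2118, 0.2185], [0.3112, 0.3126], [0.3816, 0.2783], [0.3063, 0.2091], [0.241, 0.1908]]
block_center 0.78 [267.0, 592.4] [[639, 284], [533, 296], [505, 274], [504, 265], [613, 240], [639, 250]] [[0.3022, -0.2785], [0.2918, -0.121], [0.3324, -0.074], [0.3475, -0.0709], [0.3774, -0.2242], [0.359, -0.2654]]
block_center 0.77 [266.8, 118.0] [[149, 255], [140, 273], [100, 294], [95, 266], [102, 256], [125, 243]] [[0.3978, 0.4529], [0.3697, 0.473], [0.3385, 0.5426], [0.3855, 0.5373], [0.4008, 0.5226], [0.4189, 0.4836]]
mug 0.66 [149.4, 429.7] [[461, 156], [449, 176], [426, 182], [396, 161], [394, 149], [404, 135], [439, 126], [458, 138]] [[0.5128, 0.0039], [0.4868, 0.0184], [0.4805, 0.0493], [0.5118, 0.0906], [0.5279, 0.0934], [0.5451, 0.0804], [0.5535, 0.0351], [0.5366, 0.0094]]
[0.48098945 0.19507549 0.2607308 ] [-3.14151104e+00 -7.46809891e-04 -6.99319934e-02] 6.7 0.08072544220196627
```

View pics/w3.png

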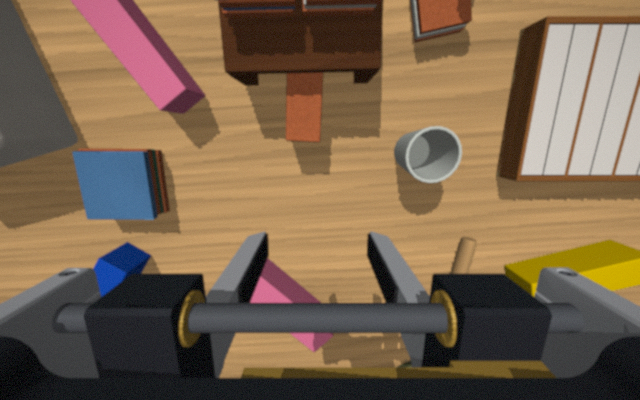

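The wrist view shows the terracotta block from (304,72) to (304,141), with its front top edge at about (287..320,137) and the mouth legs at (240,76) and (370,76). I compute positions from these.

```bash
python3 - <<'E'
from h import *
w=np.load("w3.npz"); im=cv2.imread("pics/w3.png")
hsv=cv2.cvtColor(im[60:150,275:335],cv2.COLOR_BGR2HSV); m=((hsv[...,0]<12)&(hsv[...,1]>140)&(hsv[...,2]>90))
for r in range(12,82,6): 
    k=np.flatnonzero(m[r]); 
    if len(k): print(r+60,k.min()+275,k.max()+275,im[r+60,304].tolist(), end=" | ")
for z in(.066,):
  for p in [(287,136),(320,137),(288,78),(321,78)]: print(p,onplane(w,p,z).round(4))
for p in [(225,72),(382,68)]: print("board",p,onplane(w,p,.095).round(4))
for r in range(128,146,2): print(r,im[r,304].tolist())
E
```

```text
78 287 321 [40, 63, 107] | 84 287 321 [35, 61, 107] | 90 287 321 [34, 59, 109] | 96 287 321 [52, 86, 155] | 102 287 321 [59, 92, 166] | 108 287 320 [55, 88, 163] | 114 286 320 [54, 91, 167] | 120 286 320 [54, 91, 164] | 126 286 319 [58, 89, 166] | 132 286 319 [59, 93, 169] | 138 286 319 [62, 99, 176] | (287, 136) [0.5539 0.2338 0.066 ]
(320, 137) [0.5498 0.1906 0.066 ]
(288, 78) [0.6237 0.226  0.066 ]
(321, 78) [0.621  0.1848 0.066 ]
board (225, 72) [0.6295 0.2949 0.095 ]
board (382, 68) [0.6218 0.1154 0.095 ]
128 [56, 93, 165]
130 [58, 95, 168]
132 [59, 93, 169]
134 [58, 92, 167]
136 [58, 93, 169]
138 [62, 99, 176]
140 [51, 87, 150]
142 [58, 92, 119]
144 [59, 94, 121]
```

>>> move_arm([
  [1,0.45,-0.1,0.3,0,0,0],
  [1,0.5,-0.11,0.5,0,0,0],
  [1,0.5,-0.11,0.7,0,0,0],
  [1,0.4,-0.11,0.7,0,0,0.015],
  [1,0,0,0.7,0,0,0],
  [1,0,0,0.7,0,0,0],
  [1,0,0,0.6,0,0,0],
  [1,0,0,0.4,0,0,0],
  [1,0,0,0.1,0,0,0],
  [1,0,0,0,0,0,0],
  [0.3,0,0,0,0,0,0],
  [0.3,0,0,0,0,0,0],
  [0.3,0,0,0,0,0,0],
  [0.3,0,0,0,0,0,0],
  [0.3,0,0,0,0,0,0],
], force=25)

```text
time_s: 8.2
ee_pos: [0.5748, 0.2105, 0.0253]
eef_rot: [-3.141, -0.0, -0.085]
force: [0.8, 0.3, 0.5]
grip_width: 0.0569
grip_force: 0.0
```

>>> move_arm([
  [0.3,0,0,0,0,0,0],
  [0.3,0,0,0,0,0,0],
  [0.3,0,0,0,0,0,0],
  [0.3,0,0,0,0,0,0],
  [0.3,0,0,0,0,0,0],
])

```text
time_s: 8.7
ee_pos: [0.5748, 0.2106, 0.0251]
eef_rot: [-3.141, -0.0, -0.085]
force: [-1.4, 1.0, 2.1]
grip_width: 0.0457
grip_force: 25.0
```

>>> move_arm([
  [0.3,-0.1,0,0,0,0,0],
  [0.3,-0.2,0,0,0,0,0],
  [0.3,-0.25,0,0,0,0,0],
  [0.3,-0.25,0,0,0,0,0],
  [0.3,-0.25,0,0,0,0,0],
  [0.3,-0.25,0,0,0,0,0],
  [0.3,-0.25,0,0,0,0,0],
  [0.3,-0.25,0,0,0,0,0],
  [0.3,-0.25,0,0,0,0,0],
  [0.3,-0.25,0,0,0,0,0],
  [0.3,-0.25,0,0,0,0,0],
  [0.3,-0.2,0,0,0,0,0],
  [0.3,-0.15,0,0,0,0,0],
  [0.3,0,0,0,0,0,0],
  [0.3,0,0,0,0,0,0],
])

```text
time_s: 10.2
ee_pos: [0.4291, 0.2228, 0.025]
eef_rot: [3.141, 0.003, -0.085]
force: [-10.7, -0.3, 8.8]
grip_width: 0.046
grip_force: 24.9
```

>>> move_arm([
  [1,0,0,0,0,0,0],
  [1,0,0,0,0,0,0],
  [1,0,0,0,0,0,0],
  [1,0,0,0,0,0,0],
  [1,0,0,-0.3,0,0,0],
  [1,0,0,-0.6,0,0,0],
  [1,0,0,-0.7,0,0,0],
  [1,0,0,-0.8,0,0,0],
  [1,0,0,-0.8,0,0,0],
  [1,0,0,-0.6,0,0,0],
  [1,0,0,0,0,0,0],
  [1,0,0,0,0,0,0],
])

```text
time_s: 11.4
ee_pos: [0.4303, 0.2227, 0.2149]
eef_rot: [-3.141, -0.0, -0.085]
force: [1.1, 0.7, 0.2]
grip_width: 0.094
grip_force: 0.0
```

```bash
python3 - <<'E'
from h import *
c=wrist(); cv2.imwrite("pics/w4.png",c["color"]); np.savez("w4",K=c["K"],pose=c["pose"])
for n in ("block_center","shelf"):
  for d in ctrl.cut_out(n,c)[:4]:
    m=d["mask"].astype(np.uint8); h=cv2.boxPoints(cv2.minAreaRect(cv2.findNonZero(m)))
    print(n,d["conf"],d["centre"],h.round().tolist(),[onplane(c,p,.066)[:2].round(4).tolist() for p in h])
o=ctrl.get_obs();print(o["ee_pos"],o["eef_rot"],o["time_s"],o["grip_width"])
E
```

```text
block_center 0.95 [254.3, 109.8] [[68.0, 266.0], [95.0, 214.0], [144.0, 240.0], [116.0, 292.0]] [[0.3656, 0.5552], [0.4319, 0.4989], [0.3932, 0.447], [0.323, 0.5019]]
block_center 0.95 [256.6, 603.9] [[541.0, 244.0], [639.0, 220.0], [653.0, 276.0], [555.0, 300.0]] [[0.3447, -0.0574], [0.3675, -0.1745], [0.2868, -0.2096], [0.2605, -0.0864]]
block_center 0.89 [277.5, 283.2] [[231.0, 269.0], [262.0, 231.0], [362.0, 311.0], [331.0, 350.0]] [[0.343, 0.3435], [0.3932, 0.2955], [0.2659, 0.1745], [0.2056, 0.2215]]
block_center 0.63 [140.0, 318.1] [[299.0, 62.0], [340.0, 62.0], [340.0, 220.0], [299.0, 220.0]] [[0.581, 0.2293], [0.5772, 0.1853], [0.3988, 0.1966], [0.4031, 0.2475]]
shelf 0.97 [8.8, 292.4] [[221.0, 0.0], [408.0, 0.0], [408.0, 37.0], [221.0, 37.0]] [[0.6451, 0.3031], [0.6289, 0.1122], [0.5951, 0.1122], [0.6118, 0.309]]
[0.42988175 0.22256987 0.21366101] [ 3.14051378e+00  1.97659413e-03 -8.52287143e-02] 11.55 0.09389825257504858
```

View pics/w4.png

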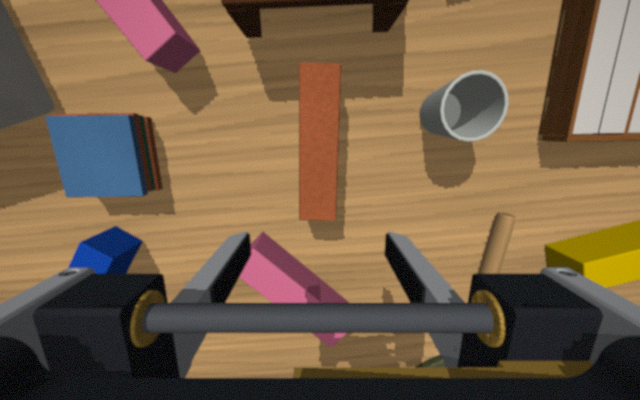

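The block is clear of the shelf and lying flat: its top runs from row 62 to row 220 at columns 299–340, and its centre is at about (0.490,0.215). I take it by its middle, gripping high so the fingers stay above the rim.

>>> move_arm([
  [1,0.4,0.02,0.3,0,0,0],
  [1,0.4,0.02,0.6,0,0,0],
  [1,0.4,0,0.7,0,0,0],
  [1,0,0,0.7,0,0,0],
  [1,0,0,0.7,0,0,0],
  [1,0,0,0.3,0,0,0],
  [1,0,0,0.12,0,0,0.005],
  [0.3,0,0,0,0,0,0],
  [0.3,0,0,0,0,0,0],
  [0.3,0,0,0,0,0,0],
  [0.3,0,0,0,0,0,0],
  [0.3,0,0,0,0,0,0],
  [0.3,0,0,0,0,0,0],
  [0.3,0,0,0,0,0,0],
  [0.3,0,0,0,0,0,0],
  [0.3,0,0,0,0,0,0],
  [0.3,0,0,0,0,0,0],
  [0.3,0,0,0,0,0,0],
], force=40)

```text
time_s: 13.35
ee_pos: [0.4901, 0.216, 0.0443]
eef_rot: [-3.141, -0.001, -0.09]
force: [-1.2, 5.3, 5.3]
grip_width: 0.0456
grip_force: 39.9
```

>>> move_arm([
  [0.3,0,0,-0.1,0,0,0],
  [0.3,0,0,-0.3,0,0,0],
  [0.3,0,0,-0.6,0,0,0],
  [0.3,0,0,-0.7,0,0,0],
  [0.3,0,0,-0.7,0,0,0],
  [0.3,0,0,-0.5,0,0,0],
  [0.3,0.12,0.44,0,0,0,0],
  [0.3,0.17,0.6,0,0,0,0],
  [0.3,0.17,0.6,0,0,0,0],
  [0.3,0.17,0.6,0,0,0,0],
  [0.3,0.17,0.6,0,0,0,0],
  [0.3,0.17,0.6,0,0,0,0],
  [0.3,0.17,0.6,0,0,0,0],
  [0.3,0.17,0.6,0,0,0,0],
  [0.3,0.17,0.6,0,0,0,0],
  [0.3,0.17,0.6,0,0,0,0],
  [0.3,0.17,0.6,0,0,0,0],
  [0.3,0.17,0.6,0,0,0,0],
  [0.3,0.17,0.6,0,0,0,0],
  [0.3,0.12,0.44,0,0,0,-0.024],
])

```text
time_s: 15.35
ee_pos: [0.5662, -0.1989, 0.1878]
eef_rot: [-3.141, 0.003, -0.067]
force: [0.8, 0.5, -5.8]
grip_width: 0.0456
grip_force: 39.9
```

>>> move_arm([
  [0.3,0,0,0,0,0,0],
  [0.3,0,0,0,0,0,0],
  [0.3,0,0,0,0,0,0],
])

```text
time_s: 15.65
ee_pos: [0.5667, -0.1962, 0.1885]
eef_rot: [-3.141, 0.001, -0.066]
force: [-0.1, -0.4, -5.5]
grip_width: 0.0457
grip_force: 39.9
```

```bash
python3 - <<'E'
from h import *
c=wrist(); cv2.imwrite("pics/w5.png",c["color"]); np.savez("w5",K=c["K"],pose=c["pose"])
o=ctrl.get_obs();print(o["ee_pos"],o["eef_rot"],o["time_s"],o["grip_width"],o["force"],o["moment"])
E
```

```text
[ 0.5668035  -0.19617245  0.18875132] [-3.14132030e+00  8.33508223e-04 -6.56984005e-02] 15.7 0.045453651955475516 [-0.04049033 -0.43921502 -5.2878794 ] [-0.01668427  0.00223011  0.03431492]
```

View pics/w5.png

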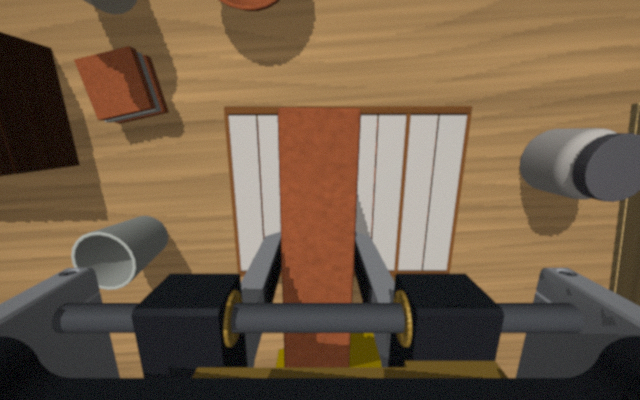

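```bash
python3 - <<'E'
from h import *
w=np.load("w5.npz"); o=ctrl.get_obs()
a=-.066; Rz=np.array([[np.cos(a),-np.sin(a)],[np.sin(a),np.cos(a)]])
fr=lambda p,z,org: (Rz.T@(onplane(w,p,z)[:2]-org)).round(4).tolist()
cen=np.array([.565,-.230]); c1=np.array([.5672,-.1966])
for p in [(225,108),(471,108),(454,272),(236,272),(408,113),(358,113)]: print("crate frame",p,fr(p,.048,cen))
for p in [(279,109),(359,109),(349,364),(284,364)]: print("block in cell frame",p,fr(p,.2105,c1))
E
```

```text
crate frame (225, 108) [0.1011, 0.1344]
crate frame (471, 108) [0.1012, -0.1346]
crate frame (454, 272) [-0.0972, -0.1417]
crate frame (236, 272) [-0.0974, 0.1375]
crate frame (408, 113) [0.096, -0.0662]
crate frame (358, 113) [0.096, -0.0113]
block in cell frame (279, 109) [0.0877, 0.0204]
block in cell frame (359, 109) [0.0878, -0.0225]
block in cell frame (349, 364) [-0.0797, -0.0222]
block in cell frame (284, 364) [-0.0798, 0.0229]
```

The block is centred over cell 1 to within about 1 mm, so I lower it: first to just above the cover, then slowly.

>>> move_arm([
  [0.3,0,0,0.3,0,0,0],
  [0.3,0,0,0.5,0,0,0],
  [0.3,0,0,0.5,0,0,0],
  [0.3,0,0,0.3,0,0,0],
  [0.3,0,0,0.1,0,0,0],
  [0.3,0,0,0.1,0,0,0],
  [0.3,0,0,0.1,0,0,0],
  [0.3,0,0,0.1,0,0,0],
  [0.3,0,0,0.1,0,0,0],
  [0.3,0,0,0.1,0,0,0],
  [0.3,0,0,0.1,0,0,0],
  [0.3,0,0,0.1,0,0,0],
  [0.3,0,0,0.05,0,0,0],
  [0.3,0,0,0,0,0,0],
])

```text
time_s: 17.1
ee_pos: [0.5668, -0.1968, 0.0658]
eef_rot: [-3.141, 0.001, -0.066]
force: [0.1, -0.6, -6.4]
grip_width: 0.0456
grip_force: 39.9
```

>>> move_arm([
  [0.3,0,0,0.05,0,0,0],
  [0.3,0,0,0.05,0,0,0],
  [0.3,0,0,0.03,0,0,0],
  [0.3,0,0,0.02,0,0,0],
  [0.3,0,0,0,0,0,0],
  [0.3,0,0,0,0,0,0],
])

```text
time_s: 17.7
ee_pos: [0.567, -0.1969, 0.0589]
eef_rot: [-3.142, 0.0, -0.066]
force: [0.1, 0.6, -7.0]
grip_width: 0.046
grip_force: 39.9
```

>>> move_arm([
  [0.3,0,0,0.02,0,0,0],
  [0.3,0,0,0.02,0,0,0],
  [0.3,0,0,0,0,0,0],
  [0.3,0,0,0,0,0,0],
])

```text
time_s: 18.1
ee_pos: [0.5672, -0.197, 0.0573]
eef_rot: [3.141, -0.0, -0.066]
force: [-1.3, 1.0, 0.6]
grip_width: 0.0456
grip_force: 39.9
```

The floor now carries the weight at the expected height, so I release and back off.

>>> move_arm([
  [0.8,0,0,0,0,0,0],
  [0.8,0,0,0,0,0,0],
  [0.8,0,0,0,0,0,0],
  [0.8,0,0,0,0,0,0],
  [0.8,0,0,0,0,0,0],
  [0.8,0,0,-0.1,0,0,0],
  [0.8,0,0,-0.3,0,0,0],
  [0.8,0,0,-0.6,0,0,0],
  [0.8,0,0,-0.8,0,0,0],
  [0.8,-0.5,0,-0.8,0,0,0],
  [0.8,-0.6,0,-0.6,0,0,0],
  [0.8,-0.6,0,-0.6,0,0,0],
  [0.8,0,0,0,0,0,0],
  [0.8,0,0,0,0,0,0],
])

```text
time_s: 19.5
ee_pos: [0.4823, -0.1914, 0.2486]
eef_rot: [3.141, -0.003, -0.067]
force: [-0.8, -1.0, -0.6]
grip_width: 0.075
grip_force: 0.0
```

```bash
python3 - <<'E'
from h import *
c=wrist(); cv2.imwrite("pics/w6.png",c["color"]); o=ctrl.get_obs();print(o["ee_pos"],o["time_s"],o["force"])
E
```

```text
[ 0.48235273 -0.19129561  0.24727979] 19.55 [ 0.17184176  0.15697488 -0.32185397]
```

View pics/w6.png

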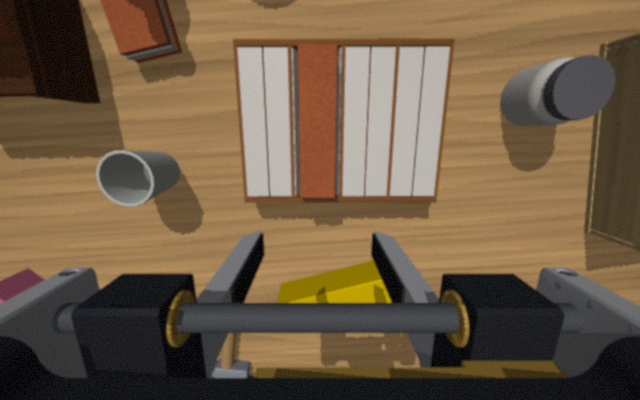

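The block stands upright in cell 1, columns 298–340 and rows 42–198. Its leaves are folded down beside it, and the cup and small tiles are where they were.

```bash
python3 -c "
from station import ctrl
print(ctrl.hand_in())"
```

```text
the job is handed in; nothing more can be done
None
```

Cell 1 gave way under the shut fingers, so it was the empty one; the block now stands upright on its floor, the cup and small tiles were not moved, and the job is handed in at about 20 s of the allowed 72 s.

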